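Count in the candle jars with the contact wand

TASK

Count in the candle jars on the gift shop table: stand every jar that is there upright on the mat, with its paper label squarely facing the scanner bar. Then take the contact wand from its fork and, pressing gently, touch its tip for about half a second each on the terminal's round contact, on the steel stud of each jar from the lowest to the tallest, and last on the terminal's square contact. Hang the wand back upright in its fork, leave all jars on the mat with labels facing the bar, and do not disturb the mug and the two pumpkins.

Things in the scene. Friction and masses are not known exactly. Their poses are not given: they have to be found in the camera images.
- scanner: Fixed scanner bar with mat. Origin: centre of the flat grey mat at table height; the mat is 150 mm (x) by 450 mm (y), of no thickness. The black bar stands along the mat's far edge: 70 mm high, 36 mm thick, 450 mm long, its window face at x = +77 mm looking to -x over the mat. So +x points from the mat to the bar.
- scanner_window (a point): Middle of the bar's window face, x = +77 mm, 42 mm above the table.
- terminal: Fixed grey stock terminal, a flat box 120 mm (x) by 160 mm (y) by 45 mm high, with two steel contacts standing 5 mm proud of its top and a dark display strip along the far (+x) side. Origin: centre of its underside.
- contact_round (a point): Centre of the top of the round steel contact, 40 mm across, 50 mm above the table (terminal x -20, y +40 mm). Opens the count.
- contact_square (a point): Centre of the top of the square steel contact, 40 mm wide, 50 mm above the table (terminal x -20, y -40 mm). Closes the count.
- fork: Fixed dark steel fork stand for the wand: base 110 x 90 x 10 mm, post at +x (from x = 35 to 53 mm), two level prongs from the post towards -x (x from -35 to +35 mm), each 18 mm wide, 8 mm thick, tops 125 mm above the table, 26 mm gap between them along y. Open at -x and from above. Origin: centre of the underside.
- wand: Contact wand, 0.12 kg, 188 mm long, hanging upright in the fork, collar on the prongs. Origin: free end of its tip, z up to the handle. From the tip: brass spring tip 9 mm thick, 0-24 mm; shaft 14 mm thick, 24-95 mm; black collar 52 mm across, 95-103 mm; round black handle 28 mm thick, 103-188 mm. Hung, its origin is 30 mm above the table at fork x -5, y 0 mm.
- wand_point (a point): The free end of the brass tip. The tip gives up to 12 mm along the wand, on a spring of about 0.8 N at the start and 3.2 N at the end.
- mug: Loose terracotta mug, 82 mm across, 95 mm high, a bystander. Origin: centre of the underside.
- pumpkin: Loose white ceramic pumpkin, 100 mm across, a bystander. Origin: centre of the underside.
- pumpkin_glass: Loose smaller pale silvery pumpkin, 84 mm across, a bystander. Origin: centre of the underside.
- jar_low: Candle jar, lowest of four kinds (one may be absent): amber glass cylinder 62 mm across, 50 mm high over all, heavy at the foot, equally wide wooden lid, steel stud 30 mm across, 4 mm high on the lid's centre. Paper label on one side, 85 degrees wide; a paper strip joins it to the stud over the lid edge. 0.2 to 0.6 kg. Origin: centre of the underside; +x to the label's middle, z up.
- jar_low_stud (a point): Centre of the stud's top, on the jar's axis 50 mm above its underside.
- jar_mid: Candle jar, second lowest of four kinds (one may be absent): amber glass cylinder 62 mm across, 66 mm high over all, heavy at the foot, equally wide wooden lid, steel stud 30 mm across, 4 mm high on the lid's centre. Paper label on one side, 85 degrees wide; a paper strip joins it to the stud over the lid edge. 0.2 to 0.6 kg. Origin: centre of the underside; +x to the label's middle, z up.
- jar_mid_stud (a point): Centre of the stud's top, on the jar's axis 66 mm above its underside.
- jar_high: Candle jar, second tallest of four kinds (one may be absent): amber glass cylinder 62 mm across, 82 mm high over all, heavy at the foot, equally wide wooden lid, steel stud 30 mm across, 4 mm high on the lid's centre. Paper label on one side, 85 degrees wide; a paper strip joins it to the stud over the lid edge. 0.2 to 0.6 kg. Origin: centre of the underside; +x to the label's middle, z up.
- jar_high_stud (a point): Centre of the stud's top, on the jar's axis 82 mm above its underside.
- jar_top: Candle jar, tallest of four kinds (one may be absent): amber glass cylinder 62 mm across, 98 mm high over all, heavy at the foot, equally wide wooden lid, steel stud 30 mm across, 4 mm high on the lid's centre. Paper label on one side, 85 degrees wide; a paper strip joins it to the stud over the lid edge. 0.2 to 0.6 kg. Origin: centre of the underside; +x to the label's middle, z up.
- jar_top_stud (a point): Centre of the stud's top, on the jar's axis 98 mm above its underside.
Not all that is in view belongs to the job. Leave any green or purple look-alike of the jar_high alone.

How it is judged:
On the way, in this order (a step that is already met when the one before it is completed fails the run):
1. every jar present stands upright on the mat with its label squarely facing the scanner bar (x of jar_low in the frame of scanner between -0.06 and 0.06 m and y of jar_low in the frame of scanner between -0.21 and 0.21 m and height (world z) of each of jar_low, jar_mid, jar_high, jar_top below 0.01 m and angle between each of jar_low, jar_mid, jar_high, jar_top's own z axis and vertical below 0.1 rad and angle between the x axis of each of jar_low, jar_mid, jar_high, jar_top and the x axis of scanner, either way round below 0.25 rad and x of scanner_window in the frame of jar_low above 0 m and x of jar_mid in the frame of scanner between -0.06 and 0.06 m and y of jar_mid in the frame of scanner between -0.21 and 0.21 m and x of scanner_window in the frame of jar_mid above 0 m and x of jar_high in the frame of scanner between -0.06 and 0.06 m and y of jar_high in the frame of scanner between -0.21 and 0.21 m and x of scanner_window in the frame of jar_high above 0 m and x of jar_top in the frame of scanner between -0.06 and 0.06 m and y of jar_top in the frame of scanner between -0.21 and 0.21 m and x of scanner_window in the frame of jar_top above 0 m), for 0.2 s.
2. the wand's tip touches the terminal's round contact (contact force between wand and terminal above 0.4 N and distance between wand_point and contact_round below 0.02 m), for 0.1 s.
3. the wand's tip touches the stud of jar_low (jars from the lowest to the tallest) (contact force between wand and jar_low above 0.4 N and distance between wand_point and jar_low_stud below 0.016 m), for 0.1 s.
4. the wand's tip touches the stud of jar_mid (jars from the lowest to the tallest) (contact force between wand and jar_mid above 0.4 N and distance between wand_point and jar_mid_stud below 0.016 m), for 0.1 s.
5. the wand's tip touches the stud of jar_high (jars from the lowest to the tallest) (contact force between wand and jar_high above 0.4 N and distance between wand_point and jar_high_stud below 0.016 m), for 0.1 s.
6. the wand's tip touches the stud of jar_top (jars from the lowest to the tallest) (contact force between wand and jar_top above 0.4 N and distance between wand_point and jar_top_stud below 0.016 m), for 0.1 s.
7. the wand's tip touches the terminal's square contact (contact force between wand and terminal above 0.4 N and distance between wand_point and contact_square below 0.026 m), for 0.1 s.
At the end, for the whole second after the job is handed in: Every jar present stands upright on the mat (centre within 60 mm of its long centre line, 210 mm of its middle), label facing the bar within 0.25 rad; the wand hangs still and upright in the fork, collar on the prongs, within 22 mm along and 13 mm across the slot of its first place (all of step 1 and x of wand in the frame of fork between -0.027 and 0.017 m and y of wand in the frame of fork between -0.013 and 0.013 m and z of wand in the frame of fork between 0.022 and 0.038 m and angle between wand's own z axis and vertical below 0.12 rad and linear speed of wand below 0.03 m/s); the robot touches nothing.
It fails at once if a bystander is moved more than 30 mm (distance of any of mug, pumpkin, pumpkin_glass from where it was at the start of the episode above 0.03 m).
It fails at once if the wand is pressed on a jar or the terminal with more than 20 N (contact force between wand and terminal above 20 N or contact force between wand and jar_low above 20 N or contact force between wand and jar_mid above 20 N or contact force between wand and jar_high above 20 N or contact force between wand and jar_top above 20 N).
Of jar_low, jar_mid, jar_high, jar_top only 3 to 4 are there at a start; the rules pass over those that are not, and their reading is None.
At some moment in a run one of jar_low, jar_mid, jar_high, jar_top may be knocked a few centimetres aside while the robot is not near it.
It also fails if it takes over 210 s, if anything falls off the work surface, if the arm or the gripper's body presses on something with over 40 N, if the wrist force passes 120 N, or if a joint passes its speed limit or range.

ROBOT

A 6-joint arm with a two-finger parallel gripper is mounted at the origin on the work surface. World frame = base frame: x ahead of the robot, y to its left, z up, the work surface at z = 0. Lengths are in m, angles in rad, forces in N, time in s.
With the tool pointing down it reaches from about 0.275 to 0.875 m from the base axis. Payload 12.5 kg.
Tool frame: the origin (TCP) lies at the very end of the fingers, on their centre line; the grasp point (between the pads) lies 19 mm behind it; z points along the fingers, y is the line along which they close (so a half turn about z gives the same grasp; the last joint's range is limited). The gripper opens to 85 mm and grips with 20 to 120 N. Pads are 22 mm wide; open, the fingers measure 114 mm over their backs; the gripper's body (76 mm by 85 mm) begins 54 mm behind the grasp point. The pads swing forward as they close: fully open they stand 13 mm farther back than shut.
Start: joints at [-1.273, 0.351, 1.652, -0, 1.139, -0.085], TCP at [0.205, -0.51, 0.231] pointing down, gripper open.
Joint ranges: [-2.75, 2.75], [-0.79, 2.1], [0.01, 2.65], [-1.57, 4.71], [0.07, 3.14], [-2.87, 2.87]. Speed limits (rad/s): [2.22, 2.22, 2.79, 3.14, 3.14, 3.14].

INTERFACE

Orientations are given as a 3x3 rotation matrix whose columns are the frame's x, y, z axes.
In Python, from bench import manip gives the robot as it stands. Calls block until the motion is done:
- manip.move_ptp(position, orientation): joint-space move of the TCP to a pose.
- manip.move_l(position, attitude=None, max_speed=0.15): straight line of the TCP; attitude=None keeps the orientation; max_speed is the mean speed in m/s.
- manip.move_j(angles): joint-space move.
- manip.set_gripper(opening, effort=None): opening from 0.0 (shut) to 1.0 (fully open); effort is the grip in N (None keeps the last); returns when the fingers have stopped.
- manip.dwell(seconds).
- manip.inverse_kinematics(position, orientation): joint angles nearest the present ones, or None.
- manip.grab_frame(name): name is "side" or "top"; returns (picture, depth): 480x640x3 uint8, red, green, blue; 480x640 float32, m along the optical axis (not along the pixel's ray), 0 where there is no reading.
- manip.get_calibration(name): a dict with "camera_matrix" (3x3 intrinsics, pixels), "R" (3x3) and "t" (3): a world point X has camera coordinates R X + t. Camera axes: x right, y down, z forward; pixel columns grow to the right and rows downward; lengths in m; the calibration is good to about 2 mm. A picture is of the moment at which its call begins. get_calibration takes no time and is no camera call.
A pose or a line that the arm cannot do raises manip.Unreachable and nothing moves.
- manip.sign_off(): hands the job in; it is judged then, once.
Trained networks look in the newest picture that a camera, given by its name, has taken for a name from the list of things; names that differ only in an ending like _2 or _b are one class to them, and where a whole thing is asked for, a point or a joint stands for the part that bears it (a point fixed in the world has none). Each returns a list of dicts, best first, with "confidence" (0 to 1); they miss things now and then, are a little off and sometimes report something else, mostly with a low value. They report only what shows in the picture. A call takes as long as a camera call. They do not tell look-alikes from the thing itself.
- manip.look_for(camera, name): "at" ([x, y, z] in m, in world coordinates, good to about 4 mm: the middle of the surface that is visible of it).
Readings, each from a call of its own:
- manip.current_time(): time.
- manip.current_qpos(): joint angles.
- manip.current_joint_vel(): joint speeds.
- manip.current_joint_torque(): joint torques, N m.
- manip.current_ee_pos(): TCP position.
- manip.current_tcp_rot(): TCP orientation.
- manip.current_force(): force on the tool from outside, world axes, zero at the start.
- manip.current_ft_torque(): the same for the moment, N m.
- manip.current_grip_width(): opening from 0.0 (shut) to 1.0 (fully open).
- manip.current_grip_force(): force on a finger pad.
Only numpy, scipy, OpenCV 4.12 (cv2) and the standard library are available. Lean on these libraries where they do the work, as an engineer would, in place of code of your own. Each camera call takes 0.05 s, during which the arm holds its last target. There are 200 camera calls.

## Working session

There is one attempt and no reset: what is moved stays moved. The work goes in short steps, each a Python script; the robot and the scene stay as the last script left them, time stands still between calls to the robot, and variables do not carry over. Pictures are saved under pics/ and viewed, at most 14 in all, crops included, and the job is handed in when it is done.

```bash
mkdir -p pics; ls; cat > h.py <<'E'
from bench import manip
import numpy as np, cv2
def snap(cam,fn=None):
    im,d=manip.grab_frame(cam)
    if fn: cv2.imwrite('pics/'+fn,im[:,:,::-1])
    return im,d
def world(cam,d):
    c=manip.get_calibration(cam);K=np.array(c['camera_matrix']);R=np.array(c['R']);t=np.array(c['t']).ravel()
    v,u=np.mgrid[:480,:640]
    P=np.stack([(u-K[0,2])/K[0,0]*d,(v-K[1,2])/K[1,1]*d,d],-1)
    return (P-t)@R
def pix(cam,X):
    c=manip.get_calibration(cam);K=np.array(c['camera_matrix']);p=K@(np.array(c['R'])@np.array(X)+np.array(c['t']).ravel())
    return p[:2]/p[2]
E
python3 - <<'E'
from h import *
for c in ('side','top'):
    im,d=snap(c,c+'0.png'); np.savez(''+c+'0',im=im,d=d)
    k=manip.get_calibration(c); print(c,k)
    for n in ['scanner','terminal','fork','wand','mug','pumpkin','pumpkin_glass','jar_low','jar_mid','jar_high','jar_top']:
        r=manip.look_for(c,n)
        print(n,[(np.round(q['at'],3).tolist(),round(q['confidence'],2),pix(c,q['at']).astype(int).tolist()) for q in r[:4]])
E
```

```text
pics
side {'camera_matrix': array([[499.38645952,   0.        , 322.71112661],
       [  0.        , 499.38645952, 235.69537516],
       [  0.        ,   0.        ,   1.        ]]), 'R': array([[-0.99469332, -0.10262085,  0.00735941],
       [-0.0713643 ,  0.6366619 , -0.76783381],
       [ 0.0741103 , -0.76428436, -0.6406068 ]]), 't': array([0.48306424, 0.07372798, 1.26200741])}
scanner [([0.618, 0.241, -0.003], 0.91, [253, 317])]
terminal [([0.64, -0.17, 0.044], 0.69, [274, 195])]
fork [([0.579, -0.366, 0.008], 0.97, [305, 170]), ([0.442, 0.071, 0.046], 0.47, [337, 257])]
wand [([0.614, 0.242, -0.002], 0.69, [254, 317]), ([0.556, -0.391, 0.155], 0.55, [313, 124]), ([0.641, -0.173, 0.047], 0.49, [274, 193])]
mug [([0.511, 0.544, 0.055], 0.76, [275, 436]), ([0.609, 0.243, -0.0], 0.69, [257, 318])]
pumpkin [([0.446, 0.228, 0.072], 0.25, [330, 296])]
pumpkin_glass [([0.64, -0.166, 0.045], 0.63, [274, 195]), ([0.316, -0.4, 0.038], 0.58, [389, 161])]
jar_low [([0.437, 0.071, 0.048], 0.86, [339, 256])]
jar_mid [([0.457, -0.231, 0.052], 0.55, [340, 185])]
jar_high [([0.323, 0.138, 0.064],
[... 797 characters left out ...]
01], 0.72, [463, 230])]
wand [([0.551, -0.384, 0.155], 0.77, [478, 225]), ([0.438, -0.101, 0.084], 0.48, [376, 268])]
mug [([0.509, 0.568, 0.04], 0.62, [155, 249])]
pumpkin [([0.362, 0.422, 0.052], 0.67, [201, 297])]
pumpkin_glass [([0.313, -0.418, 0.045], 0.94, [483, 310]), ([0.433, 0.048, 0.044], 0.65, [325, 271])]
jar_low [([0.436, 0.05, 0.045], 0.71, [325, 271])]
jar_mid [([0.45, -0.243, 0.057], 0.77, [423, 264])]
jar_high [([0.335, -0.183, 0.077], 0.97, [405, 303]), ([0.435, -0.098, 0.082], 0.93, [375, 269]), ([0.329, -0.082, 0.074], 0.61, [370, 306]), ([0.314, 0.119, 0.077], 0.6, [302, 312])]
jar_top [([0.44, 0.204, 0.095], 0.78, [272, 268]), ([0.311, -0.421, 0.042], 0.69, [484, 311])]
```

View pics/side0.png

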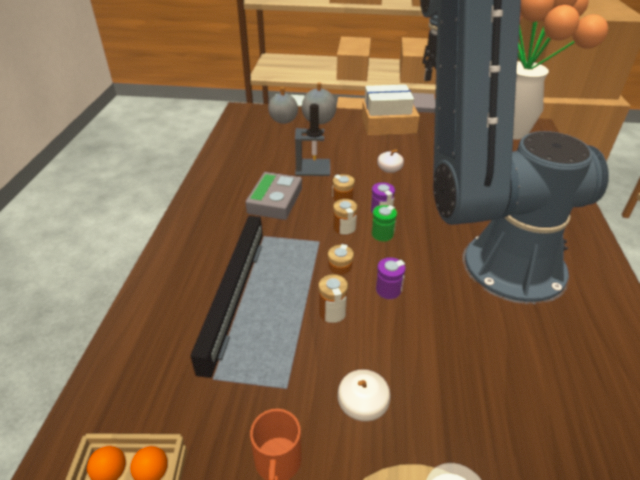

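View pics/top0.png

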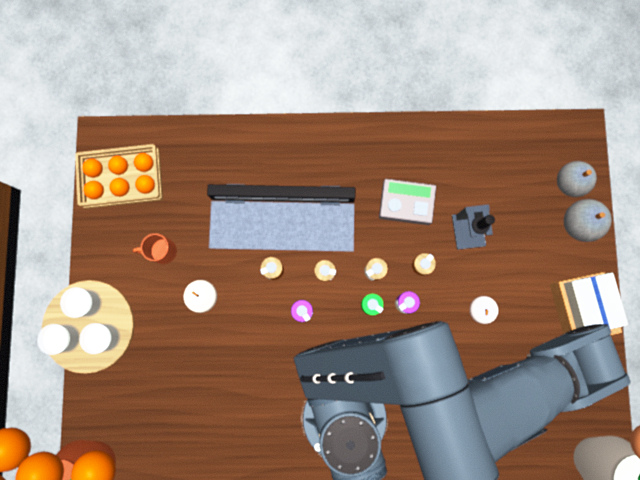

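```bash
python3 - <<'E'
import cv2
a=cv2.imread('pics/side0.png')[170:330,290:430]; b=cv2.imread('pics/top0.png')[240:340,250:450]
a=cv2.resize(a,(350,400),interpolation=3); b=cv2.resize(b,(450,225),interpolation=3)
import numpy as np
o=np.zeros((400,800,3),'u1');o[:,:350]=a;o[:225,350:]=b
cv2.imwrite('pics/crop0.png',o)
E
```

```text
(no output)
```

View pics/crop0.png

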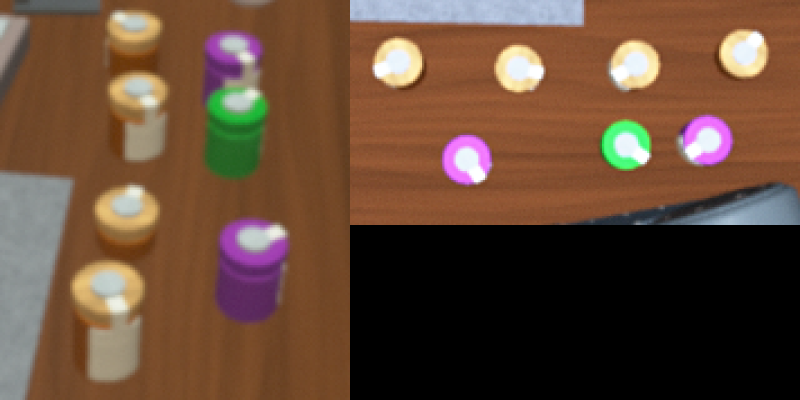

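Two views agree: all four amber jars are there and upright. In the top picture jar_top is at (272,268), jar_low (325,271), jar_high (376,269) and jar_mid (424,264). The things that could be mistaken for them are purple jars at (302,312) and (408,302), a green one at (372,305), and grey pumpkin balls beyond the table. The close crop shows tan lids on only the four chosen jars. Next I measure poses from both clouds.

```bash
cat >> h.py <<'E'
H=dict(jar_low=.050,jar_mid=.066,jar_high=.082,jar_top=.098)
def jar(cam,im,W,xy,h):
    """lid centre, top height, label yaw of the jar near xy"""
    r=np.hypot(W[...,0]-xy[0],W[...,1]-xy[1]); m=(r<.055)&(W[...,2]>h-.012)&(W[...,2]<h+.012)
    if m.sum()<60: return None
    c,_=cv2.minEnclosingCircle(np.ascontiguousarray(W[m][:,:2].astype(np.float32)))
    P=W[m];C=im[m].astype(int)
    for _ in range(3):
        pass
    lid=(C[:,0]-C[:,2]>45)
    white=(C.min(1)>150)&(C[:,0]-C[:,2]<45)
    q=P[:,:2]-c; rr=np.hypot(*q.T)
    s=white&(rr>.018)&(rr<.033)
    w=q[s].mean(0) if s.sum()>2 else [np.nan]*2
    return np.round([*c,np.percentile(P[:,2],95),np.degrees(np.arctan2(w[1],w[0]))],4).tolist()+[int(m.sum()),int(s.sum())]
def rect(W,m,name):
    r=cv2.minAreaRect(np.ascontiguousarray(W[m][:,:2].astype(np.float32)))
    print(name,np.round(r[0],4),np.round(r[1],4),round(r[2],2),int(m.sum()))
E
python3 - <<'E'
from h import *
J=dict(jar_low=(.437,.05),jar_mid=(.45,-.243),jar_high=(.436,-.1),jar_top=(.44,.204))
for c in ('side','top'):
    f=np.load(c+'0.npz');im,d=f['im'],f['d'];W=world(c,d);np.set_printoptions(suppress=True)
    x,y,z=np.moveaxis(W,-1,0);ok=d>0
    for n in J: print(c,n,jar(c,im,W,J[n],H[n]))
    rect(W,ok&(z>.06)&(z<.076)&(x>.55)&(x<.8)&(y>-.1)&(y<.5),'bar'); 
    I=im.astype(int); rect(W,ok&(abs(z)<.006)&(x>.47)&(x<.7)&(y>-.06)&(y<.45)&(I[...,2]>I[...,0]-5),'mat')
    rect(W,ok&(z>.036)&(z<.054)&(x>.55)&(x<.75)&(y>-.29)&(y<-.09),'term')
    nb=(x>.48)&(x<.66)&(y>-.46)&(y<-.31)&ok
    rect(W,nb&(z>.006)&(z<.014),'fbase');rect(W,nb&(z>.112)&(z<.13),'prong');rect(W,nb&(z>.205)&(z<.225),'handletop');rect(W,nb&(z>.14)&(z<.225),'handle')
    print('maxz',np.sort(z[nb])[-20:])
    for n,(a,b) in dict(mug=(.51,.56),p=(.36,.42),pg=(.313,-.42)).items():
        rect(W,ok&(z>.02)&(z<.1)&(np.hypot(x-a,y-b)<.08),n)
E
```

```text
side jar_low [0.4372, 0.0539, 0.051, -105.2627, 381, 21]
side jar_mid [0.4529, -0.2439, 0.0674, -44.5548, 237, 14]
side jar_high [0.4372, -0.098, 0.0828, 121.8059, 298, 18]
side jar_top [0.4435, 0.211, 0.0983, 116.2981, 517, 38]
bar [0.6768 0.1842] [0.4513 0.0371] 88.15 2500
mat [0.5843 0.187 ] [0.4494 0.1517] 88.33 9309
term [ 0.6478 -0.2029] [0.1672 0.1203] 81.83 1402
fbase [ 0.5602 -0.3907] [0.1083 0.0934] 5.3 437
prong [ 0.5694 -0.3922] [0.0863 0.0783] 6.07 243
handletop [ 0.554 -0.393] [0.0258 0.0287] 38.36 67
handle [ 0.555  -0.3918] [0.0269 0.0328] 6.8 257
maxz [0.21726217 0.21733882 0.21737754 0.2175327  0.21754563 0.21755874
 0.21798078 0.21810605 0.21820598 0.2182479  0.21846357 0.21865152
 0.21877054 0.21885282 0.21905442 0.2190621  0.21935391 0.21947851
 0.21963394 0.21986993]
mug [0.5029 0.5623] [0.0815 0.0986] 37.9 2383
p [0.3654 0.4329] [0.095  0.0962] 25.94 2114
pg [ 0.3157 -0.412 ] [0.078  0.0694] 7.15 395
top jar_low [0.4381, 0.0515, 0.0531, -98.8034, 323, 27]
top jar_mid [0.4538, -0.247, 0.0692, -38.7858, 338, 28]
top jar_high [0.4374, -0.1003, 0.0851, 109.6548, 333, 31]
top jar_top [0.4436, 0.2091, 0.1011, 107.4244, 346, 32]
bar [0.6778 0.1817] [0.45  0.039] 87.98 1682
mat [0.5854 0.186 ] [0.4509 0.1536] 88.23 5944
term [ 0.6486 -0.205 ] [0.1598 0.1219] 81.59 1930
fbase [ 0.5701 -0.3851] [0.1487 0.1791] 89.78 524
prong [ 0.5689 -0.3945] [0.0887 0.0689] 6.4 371
handletop [ 0.555  -0.3956] [0.0271 0.0257] 87.91 93
handle [ 0.5529 -0.3921] [0.0342 0.0301] 84.02 174
maxz [0.22062726 0.22071179 0.22078275 0.22092727 0.22102892 0.22110803
 0.22111785 0.22127246 0.22131001 0.2214645  0.22178985 0.22185929
 0.22201868 0.22211814 0.22255547 0.2229781  0.22334651 0.22412422
 0.2256091  0.22966528]
mug [0.5127 0.5622] [0.1054 0.0811] 63.57 552
p [0.3645 0.4273] [0.0935 0.0969] 64.93 844
pg [ 0.3148 -0.4216] [0.0781 0.0776] 89.74 605
```

```bash
cat >> h.py <<'E'
SC=np.array([.585,.185]); SY=np.radians(-1.9)
G=dict(jar_low=.012,jar_mid=.022,jar_high=.036,jar_top=.050)
SLOT=dict(jar_top=.16,jar_low=.053,jar_high=-.053,jar_mid=-.16)
def down(p): return np.array([[np.cos(p),np.sin(p),0],[np.sin(p),-np.cos(p),0],[0,0,-1.]])
def slot(n): 
    c,s=np.cos(SY),np.sin(SY); return SC+np.array([[c,-s],[s,c]])@[-.02,SLOT[n]]
def place(n,xy,lab,tgt=None):
    """pick jar n at xy with label yaw lab (rad), set it in its slot facing the bar"""
    xy=np.array(xy);t=slot(n) if tgt is None else np.array(tgt);z=G[n];up=z+.15
    D=(SY-lab+np.pi)%(2*np.pi)-np.pi; best=None
    for p in np.arange(-np.pi,np.pi,np.pi/18):
        try:
            a=manip.inverse_kinematics([*xy,up],down(p)); b=manip.inverse_kinematics([*t,up],down(p+D))
        except manip.Unreachable: continue
        if a is None or b is None: continue
        c=max(abs(a[5]),abs(b[5]))
        if best is None or c<best[0]: best=(c,p)
    c,p=best; print(n,'psi',round(p,2),'D',round(D,2),'q6max',round(c,2))
    manip.set_gripper(1.0,60)
    manip.move_ptp([*xy,up],down(p)); manip.move_l([*xy,z],max_speed=.12)
    manip.set_gripper(0.0,60); w=manip.current_grip_width(); print(' width',round(w,3),'F',round(manip.current_grip_force(),1))
    manip.move_l([*xy,up],max_speed=.15)
    manip.move_ptp([*t,up],down(p+D)); manip.move_l([*t,z+.015],max_speed=.15); manip.move_l([*t,z+.001],max_speed=.04)
    manip.dwell(.2); manip.set_gripper(1.0); manip.move_l([*t,up],max_speed=.15)
    print(' t',round(manip.current_time(),1))
E
python3 - <<'E'
from h import *
r=np.radians
place('jar_top',(.4436,.210),r(113))
place('jar_low',(.4377,.0527),r(-102))
E
```

```text
jar_top psi 2.97 D -2.01 q6max 1.08
 width 0.717 F 63.7
 t 12.1
jar_low psi 0.87 D 1.75 q6max 0.73
 width 0.706 F 62.6
 t 21.0
```

```bash
python3 - <<'E'
from h import *
r=np.radians
place('jar_high',(.4373,-.0992),r(116))
place('jar_mid',(.4534,-.2455),r(-42))
manip.move_ptp([.40,-.42,.32],down(0.)) 
for c in ('side','top'):
    im,d=snap(c,c+'1.png');W=world(c,d)
    for n in H: print(c,n,np.round(slot(n),3),jar(c,im,W,slot(n),H[n]))
a=cv2.imread('pics/side1.png')[200:400,180:340]; b=cv2.imread('pics/top1.png')[170:330,195:435]
o=np.zeros((500,800,3),'u1');o[:,:400]=cv2.resize(a,(400,500),interpolation=3);o[:267,400:]=cv2.resize(b,(400,267),interpolation=3)
cv2.imwrite('pics/crop1.png',o); print(manip.current_time())
E
```

```text
jar_high psi 2.44 D -2.06 q6max 1.34
 width 0.71 F 63.2
 t 30.9
jar_mid psi 0.87 D 0.7 q6max 0.11
 width 0.712 F 64.1
 t 39.9
side jar_low [0.567 0.239] [0.5652, 0.2408, 0.0509, -6.9115, 525, 36]
side jar_mid [0.56  0.026] [0.5577, 0.0285, 0.0667, -5.2809, 363, 22]
side jar_high [0.563 0.133] [0.5603, 0.1333, 0.0825, -0.9624, 438, 32]
side jar_top [0.57  0.346] [0.569, 0.346, 0.0987, -2.284, 674, 43]
top jar_low [0.567 0.239] [0.5655, 0.2374, 0.0532, -4.0858, 317, 37]
top jar_mid [0.56  0.026] [0.5587, 0.0249, 0.07, -9.0899, 323, 34]
top jar_high [0.563 0.133] [0.562, 0.131, 0.0848, 3.9184, 328, 32]
top jar_top [0.57  0.346] [0.5691, 0.343, 0.1013, 6.1918, 338, 31]
41.8333
```

View pics/crop1.png

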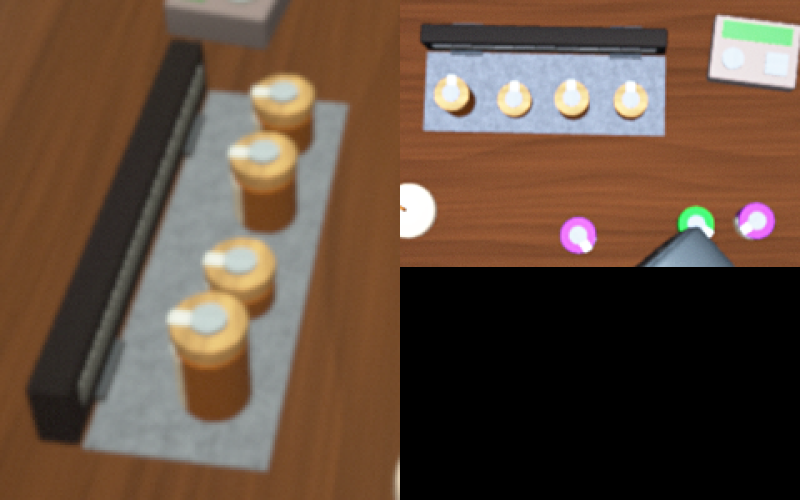

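The crop shows all four tan lids on the mat, white strips pointing at the bar: jar_top left at (452,93), then low (515,98), high (571,97), mid (630,98) in the top crop. All are within about 8°. Now the wand.

```bash
cat >> h.py <<'E'
FW=np.radians(6.); WX=np.array([.555,-.3925]); WZ=.165
def locate():
    out={}
    V={c:(lambda s:(s[0],world(c,s[1])))(snap(c)) for c in ('side','top')}
    for n in H:
        o=[jar(c,*V[c],slot(n),H[n]) for c in V]; o=[q for q in o if q]
        out[n]=np.mean([q[:4] for q in o],0) if o else None
        print(n,[np.round(q[:4],3).tolist() for q in o])
    return out
def touch(xy,h,dz,f=1.3,maxc=.006):
    """lower the wand (tip dz below TCP) on a contact of height h; stop on force"""
    up=h+dz+.03
    manip.move_l([*xy,max(.27,up)],max_speed=.2); manip.move_l([*xy,h+dz+.006],max_speed=.12); manip.dwell(.15)
    f0=manip.current_force()[2]; z=h+dz+.006
    while z>h+dz-maxc:
        z-=.0015; manip.move_l([*xy,z],max_speed=.02); df=manip.current_force()[2]-f0
        if df>f: break
    manip.dwell(.5); print('touch z-h-dz',round((z-h-dz)*1e3,1),'mm dF',round(manip.current_force()[2]-f0,2),'t',round(manip.current_time(),1))
    manip.move_l([*xy,max(.27,up)],max_speed=.15)
E
python3 - <<'E'
from h import *
manip.set_gripper(.7)
manip.move_ptp([*WX,.30],down(FW)); manip.move_l([*WX,WZ],max_speed=.12)
manip.set_gripper(0.,50); print(manip.current_grip_width(),manip.current_grip_force())
manip.move_l([*WX,WZ+.12],max_speed=.1); manip.dwell(.3)
print(manip.current_force(),manip.current_ee_pos(),manip.current_time())
for c in ('side','top'):
    im,d=snap(c,c+'2.png');W=world(c,d);x,y,z=np.moveaxis(W,-1,0)
    nb=(d>0)&(np.hypot(x-WX[0],y-WX[1])<.035)
    for a,b in ((.13,.17),(.175,.235),(.245,.257),):
        m=nb&(z>a)&(z<b); print(c,a,m.sum(),np.round(W[m].mean(0),4) if m.any() else '', round(z[m].min(),4) if m.any() else '')
    for n in H: print(c,n,jar(c,im,W,slot(n),H[n]))
a=cv2.imread('pics/side2.png')[20:220,220:380];cv2.imwrite('pics/crop2.png',cv2.resize(a,None,fx=2.5,fy=2.5,interpolation=3))
E
```

```text
0.313397130506125 48.74938130378723
[-0.39680608  0.05396681 -0.67408333] [ 0.55497593 -0.39245402  0.28479595] 46.2
side 0.13 16 [ 0.5537 -0.3912  0.1612] 0.1497
side 0.175 92 [ 0.5529 -0.3884  0.2051] 0.1759
side 0.245 105 [ 0.5527 -0.381   0.251 ] 0.2453
side jar_low [0.5651, 0.24, 0.0511, -4.8354, 525, 35]
side jar_mid [0.5575, 0.027, 0.0667, 0.2097, 364, 22]
side jar_high [0.56, 0.1327, 0.0829, 2.4722, 438, 29]
side jar_top [0.5689, 0.3457, 0.0989, -2.5416, 673, 45]
top 0.13 7 [ 0.5578 -0.3751  0.1309] 0.13
top 0.175 0  
top 0.245 0  
top jar_low [0.5664, 0.2367, 0.0535, -1.4001, 320, 36]
top jar_mid [0.5592, 0.0254, 0.0698, -10.5213, 326, 35]
top jar_high [0.5619, 0.1315, 0.0849, -8.1163, 335, 29]
top jar_top [0.5692, 0.3424, 0.101, 7.6493, 337, 30]
```

View pics/crop2.png

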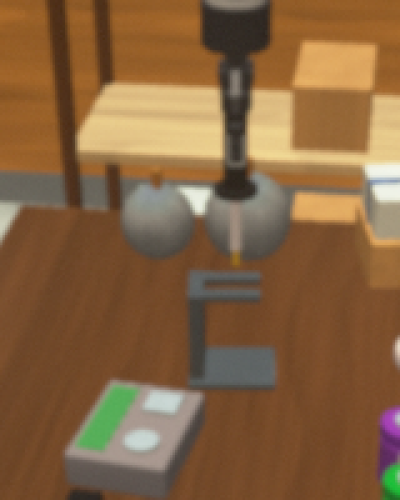

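Wand hangs straight in the gripper, with the tip at (235,262) in the crop, above the empty fork. The spring tip starts 0.150 m up, as expected.

```bash
python3 - <<'E'
from h import *
manip.move_l([*WX,.29],max_speed=.2)
touch((.634,-.1615),.05,.135)
L=locate()
for n in ('jar_low','jar_mid'):
    touch(L[n][:2],H[n],.135)
    L=locate()
E
```

```text
touch z-h-dz -3.0 mm dF 2.0 t 50.9
jar_low [[0.565, 0.241, 0.051, -7.65], [0.566, 0.237, 0.053, -3.45]]
jar_mid [[0.558, 0.028, 0.067, -2.296], [0.559, 0.025, 0.069, -11.135]]
jar_high [[0.56, 0.134, 0.083, -1.955], [0.562, 0.13, 0.085, 4.112]]
jar_top [[0.57, 0.347, 0.099, -5.427], [0.569, 0.343, 0.101, 5.763]]
touch z-h-dz -6.0 mm dF 1.03 t 57.4
jar_low [[0.565, 0.239, 0.051, -2.782]]
jar_mid [[0.559, 0.028, 0.067, -3.519], [0.56, 0.026, 0.069, -11.954]]
jar_high [[0.56, 0.132, 0.083, 2.925], [0.562, 0.13, 0.085, 4.08]]
jar_top [[0.57, 0.346, 0.099, -4.512]]
touch z-h-dz -1.5 mm dF 1.52 t 62.0
jar_low [[0.566, 0.241, 0.051, -8.415], [0.567, 0.236, 0.053, 1.185]]
jar_mid [[0.558, 0.027, 0.067, 3.752]]
jar_high [[0.562, 0.134, 0.082, -1.405], [0.562, 0.13, 0.085, 7.573]]
jar_top [[0.569, 0.346, 0.099, -2.541], [0.569, 0.343, 0.101, 6.948]]
```

Force readings are noisy, so single samples don't prove the touches on low and mid. I'll repeat both with a fixed 5 mm compression and averaged force. This is harmless for the order, since the sequence only moves forward.

```bash
cat >> h.py <<'E'
def fz(k=15):
    v=[]
    for _ in range(k): v.append(manip.current_force()[2]); manip.dwell(.02)
    return np.mean(v),np.std(v)
def touch(xy,h,dz,c=.005):
    up=max(.27,h+dz+.03)
    manip.move_l([*xy,up],max_speed=.2); manip.move_l([*xy,h+dz+.006],max_speed=.12); manip.dwell(.15)
    f0,s=fz(); manip.move_l([*xy,h+dz-c],max_speed=.02); manip.dwell(.2); f1,_=fz()
    print('touch dF',round(f1-f0,2),'sd',round(s,2),'z',round(manip.current_ee_pos()[2]-h-dz,4),'t',round(manip.current_time(),1))
    manip.move_l([*xy,up],max_speed=.15); return f1-f0
E
python3 - <<'E'
from h import *
L=locate()
for n in ('jar_low','jar_mid'):
    touch(L[n][:2],H[n],.135)
L=locate()
E
```

```text
jar_low [[0.566, 0.24, 0.051, -5.242], [0.566, 0.237, 0.053, -4.944]]
jar_mid [[0.559, 0.027, 0.067, -0.584]]
jar_high [[0.56, 0.134, 0.083, -0.279], [0.562, 0.13, 0.085, 9.805]]
jar_top [[0.568, 0.346, 0.099, -2.934], [0.57, 0.344, 0.101, 2.994]]
touch dF 1.79 sd 0.44 z -0.005 t 66.4
touch dF 2.14 sd 0.56 z -0.005 t 70.6
jar_low [[0.565, 0.24, 0.051, -5.301], [0.566, 0.238, 0.054, -0.594]]
jar_mid [[0.558, 0.027, 0.067, -3.7]]
jar_high [[0.561, 0.133, 0.083, 0.963], [0.562, 0.13, 0.084, 6.306]]
jar_top [[0.57, 0.346, 0.099, -3.971], [0.57, 0.342, 0.102, 12.504]]
```

Both now match the spring (about 1.8 N at 5 mm), which also confirms the tip length. The 3 mm press on the round contact was therefore real.

```bash
python3 - <<'E'
from h import *
import sys
L=locate()
def ok(L): return all(L[n] is not None and np.hypot(*(L[n][:2]-slot(n)))<.008 for n in H)
if not ok(L): sys.exit('moved')
touch(L['jar_high'][:2],H['jar_high'],.135)
L=locate()
if not ok(L): sys.exit('moved')
touch(L['jar_top'][:2],H['jar_top'],.135)
manip.move_l([.60,.0,.28],max_speed=.2)
L=locate()
if not ok(L): sys.exit('moved')
touch((.6224,-.2407),.05,.135)
L=locate()
E
```

```text
jar_low [[0.565, 0.24, 0.051, -4.481], [0.566, 0.238, 0.053, -1.05]]
jar_mid [[0.557, 0.027, 0.067, -4.267]]
jar_high [[0.56, 0.133, 0.083, -2.438], [0.562, 0.13, 0.085, 8.815]]
jar_top [[0.569, 0.345, 0.099, -0.912], [0.569, 0.343, 0.101, 5.603]]
touch dF 1.67 sd 0.39 z -0.005 t 74.2
jar_low [[0.564, 0.24, 0.051, -5.207], [0.564, 0.244, 0.054, nan]]
jar_mid [[0.558, 0.027, 0.067, -19.477], [0.559, 0.025, 0.069, -9.996]]
jar_high [[0.561, 0.133, 0.083, -0.294]]
jar_top [[0.569, 0.346, 0.099, -2.392], [0.569, 0.344, 0.101, 1.398]]
touch dF 1.82 sd 0.43 z -0.0049 t 78.0
jar_low [[0.566, 0.24, 0.051, -5.337], [0.566, 0.237, 0.054, -1.468]]
jar_mid [[0.56, 0.028, 0.067, -6.316]]
jar_high [[0.561, 0.133, 0.083, 0.743], [0.562, 0.131, 0.085, -1.134]]
jar_top [[0.57, 0.346, 0.099, -2.183], [0.569, 0.344, 0.101, 3.319]]
touch dF 2.35 sd 0.47 z -0.005 t 84.1
jar_low [[0.566, 0.24, 0.051, -6.798], [0.566, 0.238, 0.053, -5.472]]
jar_mid [[0.559, 0.028, 0.067, -3.524], [0.559, 0.025, 0.069, -9.753]]
jar_high [[0.56, 0.134, 0.082, 0.447], [0.562, 0.131, 0.084, -1.449]]
jar_top [[0.57, 0.346, 0.099, -3.427], [0.569, 0.344, 0.102, 1.979]]
```

Now hang the wand back.

```bash
python3 - <<'E'
from h import *
manip.move_l([*WX,.29],down(FW),max_speed=.2); manip.dwell(.3)
manip.move_l([*WX,WZ+.012],max_speed=.1); manip.move_l([*WX,WZ+.001],max_speed=.03); manip.dwell(.3)
manip.set_gripper(.6); manip.dwell(.2); manip.move_l([*WX,.32],max_speed=.12)
manip.move_ptp([.40,-.30,.35],down(0.)); manip.dwell(.5)
L=locate(); print(manip.current_time())
for c in ('side','top'):
    im,d=snap(c,c+'3.png');W=world(c,d);x,y,z=np.moveaxis(W,-1,0)
    nb=(d>0)&(x>.48)&(x<.66)&(y>-.46)&(y<-.31)
    rect(W,nb&(z>.205)&(z<.225),c+' handletop');rect(W,nb&(z>.14)&(z<.225),'handle');print(np.sort(z[nb])[-12:-2:3])
    for n,(a,b) in dict(mug=(.51,.56),p=(.36,.42),pg=(.313,-.42)).items():
        rect(W,(d>0)&(z>.02)&(z<.1)&(np.hypot(x-a,y-b)<.08),n)
E
python3 -c "
import cv2
a=cv2.imread('pics/side3.png')[80:400,180:420];cv2.imwrite('pics/crop3.png',cv2.resize(a,(450,600),interpolation=3))"
```

```text
jar_low [[0.566, 0.241, 0.051, -7.74], [0.566, 0.237, 0.053, 0.992]]
jar_mid [[0.558, 0.027, 0.067, -0.091], [0.559, 0.025, 0.069, -6.738]]
jar_high [[0.56, 0.134, 0.083, -0.896], [0.562, 0.131, 0.085, -0.489]]
jar_top [[0.569, 0.347, 0.099, -4.246], [0.57, 0.343, 0.101, 10.17]]
91.7
side handletop [ 0.5529 -0.3881] [0.0258 0.0286] 28.71 67
handle [ 0.5536 -0.3883] [0.0274 0.0291] 20.98 250
[0.21781195 0.21816336 0.2186635  0.21924964]
mug [0.5115 0.5628] [0.0992 0.0824] 59.2 2380
p [0.3652 0.434 ] [0.0949 0.0949] 34.4 2115
pg [ 0.3153 -0.4129] [0.0795 0.0755] 4.92 398
top handletop [ 0.555  -0.3924] [0.0263 0.0257] 5.06 88
handle [ 0.5545 -0.3922] [0.0257 0.027 ] 88.98 168
[0.22112842 0.2215557  0.22253218 0.22408008]
mug [0.501 0.561] [0.0823 0.1033] 38.08 555
p [0.3655 0.4279] [0.0957 0.0957] 45.24 842
pg [0. 0.] [0. 0.] 0.0 0
```

View pics/crop3.png

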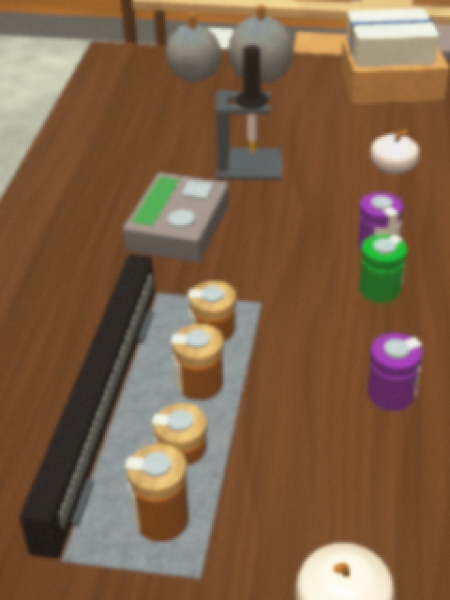

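The wand hangs upright in the fork at (252,90) in the crop, the four jars stand on the mat facing the bar, and the bystanders are in place. The job is ready to hand in.

```bash
python3 -c "
from h import *
locate(); print(manip.sign_off())"
```

```text
jar_low [[0.565, 0.24, 0.051, -4.702], [0.566, 0.237, 0.054, -1.094]]
jar_mid [[0.558, 0.027, 0.067, 0.071], [0.558, 0.026, 0.069, -11.349]]
jar_high [[0.561, 0.134, 0.083, -1.514], [0.562, 0.132, 0.085, -4.116]]
jar_top [[0.569, 0.346, 0.099, -4.527], [0.569, 0.343, 0.101, 3.519]]
the job is handed in; nothing more can be done
None
```

The job is handed in at about 92 s with no verdict returned: all four jars stand on the mat with labels facing the bar, the contacts and studs were touched in order (low and mid twice, to be sure of contact), the wand is back in its fork, and the bystanders show no sign of having moved (the small pumpkin was checked from the side view only).

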